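Sort battery cells into their carriers

TASK

Sort the five loose battery cells into the black carriers: the two thin round cells into the carrier with the two small bays, the two thick round cells into the carrier with the two large bays, and the flat box-shaped cell into the carrier with the single oblong bay. Stand each cell upright in a bay of its own, fully down on the bay floor. Do not knock any cell over or drop it, and leave the tester where it lies.

Things in the scene. Friction and masses are not known exactly. Their poses are not given: they have to be found in the camera images.
- thin_cell_1: thin round battery cell standing on end, light grey sleeve, small steel button on top: diameter 18 mm, 65 mm tall, about 47 g. One of two alike. Origin: centre of its underside; z up along its axis.
- thin_cell_2: thin round battery cell standing on end, light grey sleeve, small steel button on top: diameter 18 mm, 65 mm tall, about 47 g. One of two alike. Origin: centre of its underside; z up along its axis.
- thick_cell_1: thick round battery cell standing on end, light grey sleeve, small steel button on top: diameter 32 mm, 70 mm tall, about 145 g. One of two alike. Origin: centre of its underside; z up along its axis.
- thick_cell_2: thick round battery cell standing on end, light grey sleeve, small steel button on top: diameter 32 mm, 70 mm tall, about 145 g. One of two alike. Origin: centre of its underside; z up along its axis.
- flat_cell: flat box-shaped battery cell standing on end, light grey sleeve, bare metal top with two small steel studs: 20 mm thick (its x), 48 mm wide (its y), 60 mm tall, 62 mm with the studs, about 120 g. Origin: centre of its underside; z up.
- thin_carrier: black plastic carrier for the thin round cells, 42 x 80 mm, with two small square bays of 34 x 34 mm side by side; bay centres at 19 mm either side of the origin along its y. It is fixed to the bench. Outer walls and dividers 4 mm thick, rim 25 mm above the bench, bay floor 4 mm above the bench. Origin: centre of its underside; z up.
- thick_carrier: black plastic carrier for the thick round cells, 54 x 104 mm, with two large square bays of 46 x 46 mm side by side; bay centres at 25 mm either side of the origin along its y. It is fixed to the bench. Outer walls and dividers 4 mm thick, rim 25 mm above the bench, bay floor 4 mm above the bench. Origin: centre of its underside; z up.
- flat_carrier: black plastic carrier for the flat cell, 46 x 74 mm, with one oblong bay, 38 mm along its x and 66 mm along its y, centred on the origin. It is fixed to the bench. Outer walls and dividers 4 mm thick, rim 25 mm above the bench, bay floor 4 mm above the bench. Origin: centre of its underside; z up.
- tester: bystander: hand-held battery tester lying loose on the bench at the left of the work area, black rubber case with a grey panel and a small screen, 85 x 165 mm, 36 mm tall. Origin: centre of its underside.
Things that resemble listed ones, but are neither listed nor needed, are in the scene too. Leave any pink look-alike of the thin_cell_2 alone. What is shaped like the thick_cell_2 but blue is not meant.

How it is judged:
By the outcome, as a careful person would: the job done as asked, in the order asked, and still so for the second after the job is handed in, with the robot touching nothing.
It also fails if it takes over 125 s, if anything falls off the work surface, if the arm or the gripper's body presses on something with over 40 N, if the wrist force passes 120 N, or if a joint passes its speed limit or range.

ROBOT

A 7-joint arm with a two-finger parallel gripper is mounted at the origin on the work surface. World frame = base frame: x ahead of the robot, y to its left, z up, the work surface at z = 0. Lengths are in m, angles in degrees, forces in N, time in s.
With the tool pointing down it reaches from about 0.35 to 0.9 m from the base axis. Payload 8.1 kg.
Tool frame: the origin (TCP) lies on the centre line of the jaws, within the pads' length; the fingertips stand 25 mm ahead of it and the grasp point (between the pads) lies 6 mm ahead of it; z points along the fingers, y is the line along which they close (so a half turn about z gives the same grasp; the last joint's range is limited). The gripper opens to 85 mm and grips with 20 to 120 N. Pads are 22 mm wide; open, the fingers measure 114 mm over their backs; the gripper's body (76 mm by 85 mm) begins 54 mm behind the grasp point. The pads swing forward as they close: fully open they stand 13 mm farther back than shut.
Start: joints at [58.178, 24.895, 1.432, 90.138, -0.665, 64.973, -4.303], TCP at [0.273, -0.562, 0.256] pointing down, gripper open.
Joint ranges: [-149.89, 149.89], [-25.12, 119.58], [-72.63, 75.52], [4.76, 147.25], [-75.54, 255.54], [6.69, 114.76], [-157.13, 157.13]. Speed limits (degrees/s): [127.2, 127.2, 172.46, 172.46, 180, 180, 180].

INTERFACE

Orientations are given as a 3x3 rotation matrix whose columns are the frame's x, y, z axes.
In Python, from station import * gives the robot as it stands. The module is installed in compiled form; this text tells all that it offers.
- The arm moves only by the shell command python3 -m creep 'ROWS' [FORCE]. ROWS is JSON, a list of rows, each a list of 5 numbers: the shift along the tool's x, y, z in cm, then the turn about the tool's z in rad, then the closure, from 0 (fully open) to 1 (shut). A call has 1 to 5 rows; each row shifts and turns the commanded pose from where the row before left it, along the tool's axes as they then stand; what a row does not reach is not made up. A row lasts 1/10 s, in which the tool goes at most 50 mm and 8.59 degrees, less where a joint would pass 70% of its speed; a pose out of reach is approached as far as the arm can. A call is refused whole if a number of a shift passes 5 or a number of a turn 0.15, either way. A call with a gripper value outside its range is refused whole. The fingers move at their own pace and stop on an object; FORCE is the grip in N (left out, the last holds). Time passes only in rows, so rows that do not move let the fingers close. It gives the time, the measured TCP pose, the force, the opening and the grip force at its end, in the units of the state.
- sense(): the state, without advancing time (a new reading comes with each control period).
- get_image(name): name is "side" or "top" or "wrist"; returns the picture (480x640x3 uint8, red, green, blue); there is no depth.
- camera_params(name): a dict with "fx", "fy", "cx", "cy" (pixels), "pose" (4x4, takes a point from camera to world coordinates). Camera axes: x right, y down, z forward; pixel columns grow to the right and rows downward; lengths in m; the calibration is good to about 2 mm. The wrist camera is an equidistant fisheye: a pixel r from the principal point sees the ray r / f radians off the axis. A picture is of the moment at which its call begins: read the wrist's pose just before it. camera_params takes no time and is no camera call; for the wrist camera it gives the pose at the moment of the call.
- hand_in(): hands the job in; it is judged then, once.
The state is a dict: "clock": time; "joint_positions": joint angles; "qd": joint speeds; "joint_efforts": joint torques, N m; "tcp_pos": TCP position; "eef_rot": TCP orientation; "force": force on the tool from outside, world axes, zero at the start; "moment": the same for the moment, N m; "opening": opening from 0.0 (shut) to 1.0 (fully open); "gripper_force": force on a finger pad.
Only numpy, scipy, OpenCV 4.12 (cv2) and the standard library are available. Lean on these libraries where they do the work, as an engineer would, in place of code of your own. Each camera call takes 0.05 s, during which the arm holds its last target. There are 200 camera calls.

## Working session

There is one attempt and no reset: what is moved stays moved. The work goes in short steps, Python scripts to look and compute and a shell command to move; the robot and the scene stay as the last step left them, time stands still between calls to the robot, and variables do not carry over. Pictures are saved under pics/ and viewed, at most 14 in all, crops included, and the job is handed in when it is done.

```bash
mkdir -p pics
python3 - <<'E'
from station import *
import cv2,numpy as np
for n in ("top","side"):
    cv2.imwrite(f"pics/{n}0.png",get_image(n)[:,:,::-1])
    p=camera_params(n);print(n,p["fx"],p["fy"],p["cx"],p["cy"],np.round(p["pose"],3).tolist())
s=sense();print(s["clock"],s["tcp_pos"],np.round(s["eef_rot"],3).tolist(),s["opening"])
E
```

```text
top 553.6244814044659 553.6244814044659 330.39099804240084 243.17519054058332 [[0.007, -0.993, 0.117, 0.404], [-1.0, -0.005, 0.012, 0.074], [-0.011, -0.117, -0.993, 1.154], [0.0, 0.0, 0.0, 1.0]]
side 596.9196142819451 596.9196142819451 315.8601418082698 245.62935546493102 [[-0.988, -0.104, 0.115, 0.416], [-0.155, 0.724, -0.673, 0.891], [-0.013, -0.682, -0.731, 0.893], [0.0, 0.0, 0.0, 1.0]]
0.1 [ 0.27321331 -0.56166413  0.25563833] [[0.899, 0.437, -0.001], [0.437, -0.899, 0.001], [-0.0, -0.001, -1.0]] 1.0033743654779363
```

View pics/top0.png

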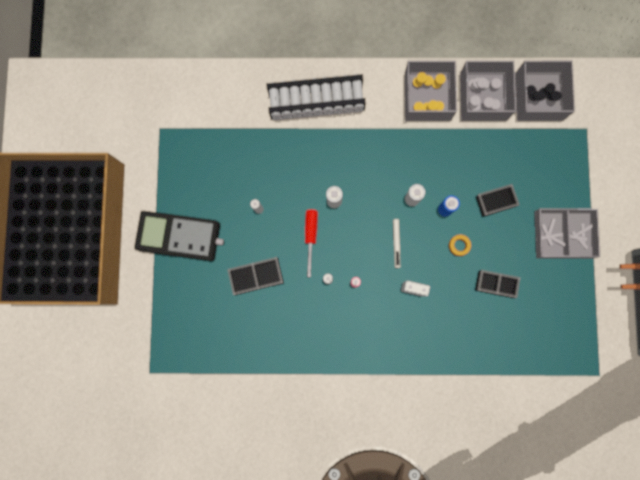

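View pics/side0.png

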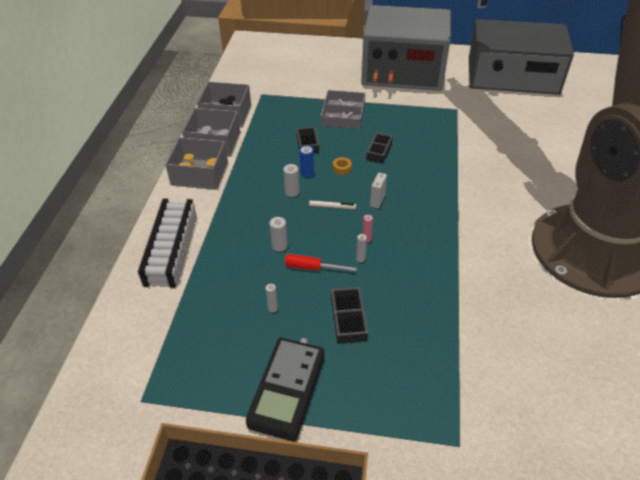

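The top view shows thin cells at (255,205) and (328,279), thick cells at (335,195) and (416,194), and the flat cell at (417,289). The thick carrier is at (256,276), the flat carrier at (498,200) and the thin carrier at (498,284). The pink decoy is at (356,282) and the blue one at (450,205). The side view matches this.

```bash
cat > h.py <<'E'
from station import *
import cv2,numpy as np
def ray(n,uv,z):
    p=camera_params(n);P=np.array(p["pose"])
    d=P[:3,:3]@np.array([(uv[0]-p["cx"])/p["fx"],(uv[1]-p["cy"])/p["fy"],1]);o=P[:3,3]
    return (o+d*(z-o[2])/d[2])[:2]
def pix(n,X):
    p=camera_params(n);P=np.array(p["pose"]);c=P[:3,:3].T@(np.array(X)-P[:3,3])
    return np.array([c[0]/c[2]*p["fx"]+p["cx"],c[1]/c[2]*p["fy"]+p["cy"]])
E
python3 - <<'E'
from h import *
W={}
for n in ("top","side"):
    im=cv2.imread(f"pics/{n}0.png");hsv=cv2.cvtColor(im,cv2.COLOR_BGR2HSV);H,S,V=cv2.split(hsv)
    for kind,m in (("light",(S<75)&(V>90)),("dark",(V<75)&(S<150))):
        m=m.astype(np.uint8)
        if kind=="dark": m=cv2.morphologyEx(m,cv2.MORPH_CLOSE,np.ones((5,5)))
        cs,_=cv2.findContours(m,cv2.RETR_EXTERNAL,cv2.CHAIN_APPROX_NONE)
        for c in cs:
            a=cv2.contourArea(c)
            if not 25<a<2600: continue
            M=cv2.moments(c);uv=(M["m10"]/M["m00"],M["m01"]/M["m00"])
            z=0.0325 if kind=="light" else 0.018
            w=ray(n,uv,z)
            if not(0.3<w[0]<0.72 and -0.35<w[1]<0.4): continue
            r=cv2.minAreaRect(c);b=np.array([ray(n,q,z) for q in cv2.boxPoints(r)])
            e=b[1]-b[0],b[2]-b[1];e=sorted(e,key=np.linalg.norm)
            print(n,kind,np.round(uv,1),a,"w",np.round(w,4),"size",np.round([np.linalg.norm(x) for x in e],3),"long-axis deg",round(float(np.degrees(np.arctan2(e[1][1],e[1][0])))%180,1))
im=cv2.imread("pics/top0.png")
cv2.imwrite("pics/crop.png",cv2.resize(im[175:305,225:525],(800,347),interpolation=cv2.INTER_CUBIC))
E
```

```text
top dark [495.9 282.9] 562.5 w [ 0.4577 -0.2507] size [0.039 0.081] long-axis deg 78.9
top dark [254.4 275.5] 872.0 w [0.4699 0.2436] size [0.043 0.094] long-axis deg 104.0
top dark [495.2 200.1] 588.5 w [ 0.6297 -0.2541] size [0.044 0.076] long-axis deg 108.9
side light [291.9 365.4] 1635.5 w [0.5488 0.3742] size [0.071 0.088] long-axis deg 85.5
side light [303.5 339.8] 29.5 w [0.5383 0.3214] size [0.01  0.012] long-axis deg 8.4
side light [271.1 296.6] 268.0 w [0.6129 0.2372] size [0.021 0.066] long-axis deg 104.1
side light [338.5 266.5] 125.0 w [0.5005 0.1473] size [0.012 0.068] long-axis deg 178.2
side light [360.9 246.9] 236.5 w [0.4635 0.0903] size [0.022 0.075] long-axis deg 95.6
side light [278.  232.6] 505.0 w [0.6327 0.0751] size [0.037 0.097] long-axis deg 102.9
side light [368.  216.4] 40.5 w [0.4578 0.0029] size [0.021 0.035] long-axis deg 95.2
side light [330.3 204.2] 246.0 w [ 0.5401 -0.0227] size [0.021 0.103] long-axis deg 1.6
side light [377.8 189. ] 418.0 w [ 0.4451 -0.0847] size [0.034 0.116] long-axis deg 90.6
side light [291.  179.1] 437.5 w [ 0.6369 -0.0905] size [0.036 0.112] long-axis deg 102.5
side light [306. 149.] 51.5 w [ 0.6219 -0.2004] size [0.023 0.026] long-axis deg 99.9
side light [343.2 115.2] 171.5 w [ 0.5529 -0.3462] size [0.034 0.093] long-axis deg 0.2
side dark [348.1 316.5] 1559.5 w [0.4693 0.2508] size [0.062 0.123] long-axis deg 102.1
side dark [319.9 270.5] 109.0 w [0.5359 0.1501] size [0.016 0.134] long-axis deg 5.9
side dark [379.4 148.7] 537.5 w [ 0.454 -0.244] size [0.056 0.119] long-axis deg 81.8
side dark [307.4 137.9] 367.5 w [ 0.6291 -0.2619] size [0.055 0.106] long-axis deg 102.6
```

View pics/crop.png

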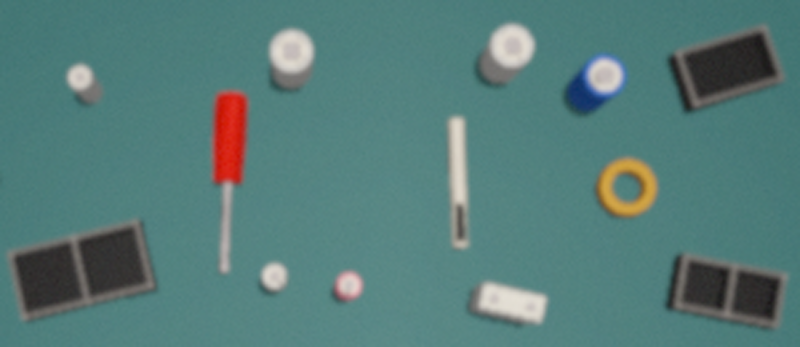

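The crop shows the top faces and carrier rims clearly. I'll measure the bright top faces at their known heights and the rims from their corners.

Run:
```python
from h import *
im=cv2.imread("pics/top0.png");sub=cv2.resize(im[175:305,225:525],None,fx=4,fy=4,interpolation=cv2.INTER_CUBIC)
hsv=cv2.cvtColor(sub,cv2.COLOR_BGR2HSV);H,S,V=cv2.split(hsv)
print(np.median(hsv.reshape(-1,3),0))
m=((V>165)&(S<60)).astype(np.uint8)
cs,_=cv2.findContours(m,cv2.RETR_EXTERNAL,cv2.CHAIN_APPROX_NONE)
for c in cs:
    a=cv2.contourArea(c)
    if a<200: continue
    f=lambda q:((q[0]+.5)/4-.5+225,(q[1]+.5)/4-.5+175)
    (cx,cy),_,_=r=cv2.minAreaRect(c);z=0.067
    for z in (.060,.065,.070):print(z,np.round(ray("top",f((cx,cy)),z),4),end=" ")
    b=np.array([ray("top",f(q),.06) for q in cv2.boxPoints(r)]);e=sorted((b[1]-b[0],b[2]-b[1]),key=np.linalg.norm)
    print(np.round(f((cx,cy)),1),"size",np.round([np.linalg.norm(x) for x in e],3),round(float(np.degrees(np.arctan2(e[1][1],e[1][0])))%180,1))
print("rims")
for nm,cor in {"thick":[(11,252),(138,221),(155,289),(25,319)],"flat":[(676,55),(768,27),(781,78),(692,107)],"thin":[(682,255),(786,272),(778,326),(672,305)]}.items():
    w=np.array([ray("top",(q[0]*.375+225-.3,q[1]*.375+175-.3),.025) for q in cor]);
    ax=w[0]+w[3]-w[1]-w[2]
    print(nm,np.round(w.mean(0),4),np.linalg.norm(ax)/2,np.degrees(np.arctan2(ax[1],ax[0])))
    c=w.mean(0);print("  side pix",pix("side",[*c,.018]))
```

```text
[ 88.  95. 128.]
0.06 [ 0.4454 -0.0833] 0.065 [ 0.4452 -0.0826] 0.07 [ 0.445  -0.0819] [416.8 287.7] size [0.021 0.049] 76.9
0.06 [0.458 0.037] 0.065 [0.4578 0.0372] 0.07 [0.4576 0.0373] [355.7 280.9] size [0.017 0.019] 74.4
0.06 [0.4639 0.0927] 0.065 [0.4636 0.0926] 0.07 [0.4633 0.0925] [327.5 277.8] size [0.018 0.018] 45.4
0.06 [0.4998 0.1289] 0.065 [0.4994 0.1287] 0.07 [0.499  0.1284] [309.4 259.5] size [0.004 0.065] 178.7
0.06 [ 0.5499 -0.0438] 0.065 [ 0.5493 -0.0432] 0.07 [ 0.5486 -0.0427] [396.3 234.9] size [0.011 0.066] 1.9
0.06 [0.6121 0.2408] 0.065 [0.6112 0.24  ] 0.07 [0.6102 0.2392] [254.4 203.5] size [0.017 0.018] 1.3
0.06 [ 0.6155 -0.1548] 0.065 [ 0.6145 -0.1537] 0.07 [ 0.6136 -0.1527] [451.6 202.8] size [0.025 0.025] 90.3
0.06 [0.6328 0.0811] 0.065 [0.6317 0.081 ] 0.07 [0.6307 0.081 ] [333.9 193.8] size [0.032 0.032] 90.2
0.06 [ 0.6376 -0.0856] 0.065 [ 0.6365 -0.0849] 0.07 [ 0.6355 -0.0841] [416.9 191.8] size [0.032 0.032] 179.3
rims
thick [0.4684 0.2402] 0.10093454200820767 103.73421983991642
  side pix [349.23661952 311.91974324]
flat [ 0.6291 -0.2581] 0.0740830758675099 107.88690669461567
  side pix [307.16156684 138.86127542]
thin [ 0.4568 -0.2534] 0.08044308218335587 80.02621118234298
  side pix [378.55568074 146.16547153]
```

Measurements are consistent: footprints come out as 18, 32 and 20x48 mm. I'll turn the gripper so it closes along world x, which makes tool x = world y, tool y = world x and tool z = down.

```bash
cat > d.py <<'E'
# usage: d.py x y z [yaw of tool y, deg] -> remaining shift (tool axes, cm) and turn (rad)
import sys,numpy as np
from station import *
s=sense();R=np.array(s["eef_rot"]);t=np.array([float(a) for a in sys.argv[1:4]])
yaw=np.degrees(np.arctan2(R[1,1],R[0,1]))
print("t",round(s["clock"],2),"pos",np.round(s["tcp_pos"],4),"yaw",round(yaw,1),"open",round(s["opening"],3),"grip",round(s["gripper_force"],1),"F",np.round(s["force"],1),"j",np.round(s["joint_positions"]))
print("shift cm",np.round(R.T@(t-s["tcp_pos"])*100,2), "turn",round(-np.radians(float(sys.argv[4])-yaw),3) if len(sys.argv)>4 else "")
E
python3 -m creep '[[0,0,0,-0.14,0.4],[0,0,0,-0.14,0.4],[0,0,0,-0.14,0.4],[0,0,0,-0.14,0.4]]'
python3 -m creep '[[0,0,0,-0.14,0.4],[0,0,0,-0.14,0.4],[0,0,0,-0.14,0.4],[0,0,0,-0.14,0.4]]'
python3 -m creep '[[3,0.9,0,0,0.4],[3,0.9,0,0,0.4],[3,0.9,0,0,0.4],[3,0.9,0,0,0.4],[3,0.9,0,0,0.4]]'
python3 d.py 0.4636 0.0926 0.15 0
```

```text
clock: 0.5
tcp_pos: [0.2733, -0.5618, 0.2558]
eef_rot: [[0.525, 0.851, -0.001], [0.851, -0.525, 0.001], [0.0, -0.001, -1.0]]
force: [0.6, -0.0, 0.3]
opening: 0.601
gripper_force: 0.0
clock: 0.9
tcp_pos: [0.2732, -0.5618, 0.2558]
eef_rot: [[-0.008, 1.0, -0.0], [1.0, 0.008, 0.001], [0.001, -0.0, -1.0]]
force: [-0.5, 0.4, -0.1]
opening: 0.601
gripper_force: 0.0
clock: 1.4
tcp_pos: [0.3181, -0.4106, 0.256]
eef_rot: [[-0.002, 1.0, -0.0], [1.0, 0.002, 0.0], [0.0, -0.0, -1.0]]
force: [0.7, -0.3, -0.0]
opening: 0.599
gripper_force: 0.0
t 1.4 pos [ 0.3181 -0.4106  0.256 ] yaw 0.1 open 0.599 grip 0.0 F [ 0.7 -0.3 -0. ] j [ 59.  16. -17. 104.   5.  61.  41.]
shift cm [50.29 14.64 10.62] turn 0.002
```

```bash
python3 -m creep '[[3.35,0.98,0,0,0.4],[3.35,0.98,0,0,0.4],[3.35,0.98,0,0,0.4],[3.35,0.98,0,0,0.4],[3.35,0.98,0,0,0.4]]' >/dev/null
python3 -m creep '[[3.35,0.98,0,0,0.4],[3.35,0.98,0,0,0.4],[3.35,0.98,0,0,0.4],[3.35,0.98,0,0,0.4],[3.35,0.98,0,0,0.4]]' >/dev/null
python3 -m creep '[[3.35,0.98,2,0,0.4],[3.35,0.98,2,0,0.4],[3.35,0.98,2,0,0.4],[3.35,0.98,2,0,0.4],[3.35,0.98,2,0,0.4]]' >/dev/null
python3 -m creep '[[0,0,0,0,0.4],[0,0,0,0,0.4]]' >/dev/null
python3 d.py 0.4636 0.0926 0.056 0
python3 - <<'E'
from h import *
p=camera_params("wrist");P=np.array(p["pose"]);im=get_image("wrist");cv2.imwrite("pics/w1.png",im[:,:,::-1])
for X in ([.4636,.0926,.065],[.4636,.0926,0],[.4578,.0372,.065]):
    c=P[:3,:3].T@(np.array(X)-P[:3,3]);th=np.arctan2(np.hypot(c[0],c[1]),c[2]);k=c[:2]/np.hypot(c[0],c[1])*th
    print(k[0]*p["fx"]+p["cx"],k[1]*p["fy"]+p["cy"])
E
```

```text
t 3.1 pos [0.4636 0.0913 0.1557] yaw 0.2 open 0.596 grip 0.0 F [-0.4 -0.1 -0. ] j [  9.  22. -34. 116.  16.  47. -34.]
shift cm [0.13 0.02 9.97] turn 0.004
315.5923003071778 256.51805549984346
315.8563549516342 230.9039016262813
306.1799992582875 338.82943228940064
```

View pics/w1.png

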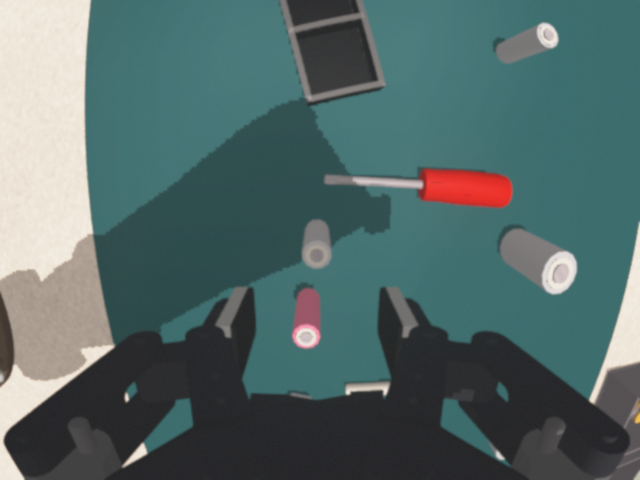

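The wrist view shows thin_cell_2's top at (316,256), within a pixel of the prediction, so I'll descend and grip.

```bash
python3 -m creep '[[0.13,0,2,0,0.4],[0,0,2,0,0.4],[0,0,2,0,0.4],[0,0,2,0,0.4],[0,0,2,0,0.4]]' >/dev/null
python3 -m creep '[[0,0,0,0,0.4],[0,0,0,0,0.5],[0,0,0,0,0.6],[0,0,0,0,0.7],[0,0,0,0,0.75]]' 40 >/dev/null
python3 -m creep '[[0,0,0,0,0.8],[0,0,0,0,0.85],[0,0,0,0,0.9],[0,0,0,0,1],[0,0,0,0,1]]' 40 >/dev/null
python3 d.py 0.4636 0.0926 0.056 0
```

```text
t 4.65 pos [0.4646 0.0922 0.057 ] yaw 0.1 open 0.2 grip 38.8 F [-0.7 -1.   7.8] j [  4.  30. -28. 121.  25.  35. -42.]
shift cm [ 0.04 -0.1   0.1 ] turn 0.002
```

```bash
python3 -m creep '[[0,0,-1,0,1],[0,0,-2,0,1],[0,0,-3,0,1],[0,0,-3,0,1],[0,0,-3,0,1]]' >/dev/null
python3 -m creep '[[-2,-0.1,-2,0,1],[-3,-0.1,-1,0,1],[-3,-0.1,0,0,1],[-3,-0.1,0,0,1],[-3,-0.1,0,0,1]]' >/dev/null
python3 -m creep '[[-3,-0.1,0,0,1],[-3,-0.1,0,0,1],[-3,-0.1,0,0,1],[-3,-0.1,0,0,1],[-3,-0.1,0,0,1]]' >/dev/null
python3 -m creep '[[-3,-0.1,0,0.09,1],[-2,0,0,0.09,1],[-1,0,0,0,1],[0,0,0,0,1],[0,0,0,0,1]]' >/dev/null
python3 d.py 0.4535 -0.2717 0.062 -10.5
python3 - <<'E'
from h import *
cv2.imwrite("pics/s2.png",cv2.resize(get_image("side")[60:260,220:460,::-1],(720,600)))
E
```

```text
t 6.65 pos [ 0.4504 -0.2563  0.2065] yaw -10.0 open 0.198 grip 39.0 F [ 0.8  0.3 -0.6] j [ 43.  20. -25. 107.  10.  55.   3.]
shift cm [-1.47  0.57 14.45] turn 0.008
```

View pics/s2.png

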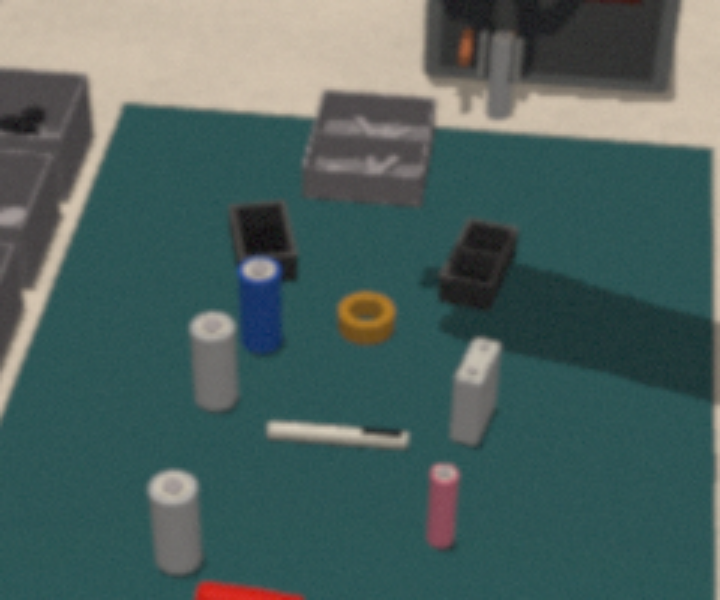

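The side crop shows the thin cell upright in the gripper at (500,80). I'll align over the far bay and lower it.

```bash
python3 -m creep '[[-0.75,0.3,0,0,1],[-0.72,0.27,0,0,1],[0,0,2,0,1],[0,0,3,0,1],[0,0,3,0,1]]' >/dev/null
python3 -m creep '[[0,0,2,0,1],[0,0,2,0,1],[0,0,1,0,1],[0,0,0,0,1],[0,0,0,0,1]]' >/dev/null
python3 d.py 0.4535 -0.2717 0.061 -10.5
python3 -m creep '[[0,0,0.5,0,1],[0,0,0.4,0,1],[0,0,0.3,0,1],[0,0,0.2,0,1],[0,0,0,0,1]]' >/dev/null
python3 d.py 0.4535 -0.2717 0.061 -10.5
```

```text
t 7.7 pos [ 0.4537 -0.2733  0.0768] yaw -10.2 open 0.195 grip 39.1 F [-0.2  0.  -0.1] j [ 41.  31. -21. 113.  17.  39.  -1.]
shift cm [ 0.16 -0.05  1.58] turn 0.005
t 8.2 pos [ 0.4531 -0.2731  0.0621] yaw -10.2 open 0.205 grip 39.1 F [ 1.2 -0.4 -1.4] j [ 41.  32. -21. 113.  18.  38.  -2.]
shift cm [0.14 0.02 0.11] turn 0.005
```

```bash
python3 -m creep '[[0,0,0.1,0,1],[0,0,0,0,0.85],[0,0,0,0,0.78],[0,0,0,0,0.74],[0,0,0,0,0.7]]' >/dev/null
python3 -m creep '[[0,0,0,0,0.6],[0,0,0,0,0.5],[0,0,0,0,0.5],[0,0,-1,0,0.5],[0,0,-2,0,0.5]]' >/dev/null
python3 -m creep '[[0,0,-3,0,0.5],[0,0,-3,0,0.5],[0,0,-3,0,0.5],[0,0,-3,0,0.5],[0,0,0,-0.09,0.5]]' >/dev/null
python3 -m creep '[[0,0,0,-0.09,0.5],[2,0.5,0,0,0.5],[3,1,0,0,0.4],[3,1,0,0,0.4],[3,1,0,0,0.4]]' >/dev/null
python3 d.py 0.6112 0.240 0.15 0
python3 - <<'E'
from h import *
cv2.imwrite("pics/s3.png",cv2.resize(get_image("side")[60:260,220:460,::-1],(720,600)))
E
```

```text
t 10.2 pos [ 0.4882 -0.162   0.2121] yaw 0.1 open 0.598 grip 0.0 F [-0.2 -0.8 -0.6] j [ 36.  20. -30. 107.  12.  56.   1.]
shift cm [40.18 12.36  6.21] turn 0.002
```

View pics/s3.png

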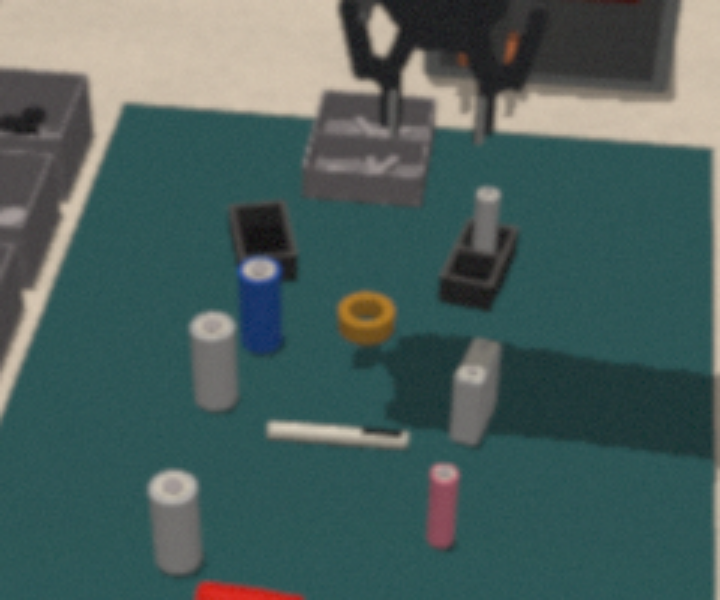

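thin_cell_2 stands upright in the far thin bay at (487,220). Next is thin_cell_1.

```bash
python3 -m creep '[[3,0.92,0,0,0.4],[3,0.92,0,0,0.4],[3,0.92,0,0,0.4],[3,0.92,0,0,0.4],[3,0.92,0,0,0.4]]' >/dev/null
python3 -m creep '[[3,0.92,0,0,0.4],[3,0.92,0,0,0.4],[3,0.92,0,0,0.4],[3,0.92,0,0,0.4],[3,0.92,0,0,0.4]]' >/dev/null
python3 -m creep '[[3,0.92,1,0,0.4],[3,0.92,1,0,0.4],[3,0.92,2,0,0.4],[1.2,0.4,2,0,0.4],[0,0,0,0,0.4]]' >/dev/null
python3 -m creep '[[0,0,0,0,0.4],[0,0,0,0,0.4]]' >/dev/null
python3 d.py 0.6112 0.240 0.056 0
```

```text
t 11.95 pos [0.6115 0.238  0.1526] yaw 0.0 open 0.602 grip 0.0 F [ 0.5 -0.3  0.2] j [ -7.  36. -30.  90.  20.  59. -43.]
shift cm [ 0.2  -0.04  9.66] turn 0.001
```

```bash
python3 -m creep '[[0.2,0,1.7,0,0.4],[0,0,2,0,0.4],[0,0,2,0,0.4],[0,0,2,0,0.4],[0,0,2,0,0.4]]' >/dev/null
python3 -m creep '[[0,0,0,0,0.4],[0,0,0,0,0.5],[0,0,0,0,0.6],[0,0,0,0,0.7],[0,0,0,0,0.75]]' 40 >/dev/null
python3 -m creep '[[0,0,0,0,0.8],[0,0,0,0,0.85],[0,0,0,0,0.9],[0,0,0,0,1],[0,0,0,0,1]]' 40 >/dev/null
python3 d.py 0.6112 0.240 0.056 0
python3 -m creep '[[0,0,-1,0,1],[0,0,-2,0,1],[0,0,-3,0,1],[0,0,-3,0,1],[0,0,-3,0,1]]' >/dev/null
python3 -m creep '[[0,0,-2,0,1],[0,0,-1,0,1],[-2,-0.6,0,0,1],[-3,-1,0,0,1],[-3,-1,0,0,1]]' >/dev/null
python3 d.py 0.4605 -0.2343 0.062 -10.5
```

```text
t 13.45 pos [0.6112 0.2413 0.0552] yaw 0.1 open 0.197 grip 38.8 F [-0.9 -0.9  6. ] j [ -9.  43. -27.  94.  24.  49. -46.]
shift cm [-0.13 -0.01 -0.08] turn 0.002
t 14.45 pos [0.5842 0.1604 0.2038] yaw 0.2 open 0.195 grip 39.1 F [ 0.5 -0.2 -0.3] j [  1.  30. -32.  95.  17.  61. -35.]
shift cm [-39.43 -12.47  14.2 ] turn 0.186
```

```bash
python3 -m creep '[[-3,-0.95,0,0,1],[-3,-0.95,0,0,1],[-3,-0.95,0,0,1],[-3,-0.95,0,0,1],[-3,-0.95,0,0,1]]' >/dev/null
python3 -m creep '[[-3,-0.95,0,0,1],[-3,-0.95,0,0,1],[-3,-0.95,0,0,1],[-3,-0.95,0,0,1],[-3,-0.95,0,0,1]]' >/dev/null
python3 -m creep '[[-3,-0.95,0,0,1],[-3,-0.95,0,0,1],[-2,-0.6,0,0,1],[-1,-0.3,0,0,1],[0,0,0,0.09,1]]' >/dev/null
python3 -m creep '[[0,0,0,0.09,1],[0,0,0,0,1],[0,0,0,0,1]]' >/dev/null
python3 d.py 0.4605 -0.2343 0.062 -10.5
```

```text
t 16.25 pos [ 0.4629 -0.2283  0.2042] yaw -10.0 open 0.198 grip 39.1 F [-0.1  0.  -0.1] j [ 41.  20. -27. 107.  11.  55.  -1.]
shift cm [-0.63 -0.13 14.22] turn 0.009
```

```bash
python3 -m creep '[[-0.5,-0.15,0,0,1],[0,0,2,0,1],[0,0,3,0,1],[0,0,3,0,1],[0,0,2,0,1]]' >/dev/null
python3 -m creep '[[0,0,2,0,1],[0,0,1,0,1],[0,0,0,0,1],[0,0,0.5,0,1],[0,0,0.5,0,1]]' >/dev/null
python3 -m creep '[[0,0,0.2,0,1],[0,0,0,0,1]]' >/dev/null
python3 d.py 0.4605 -0.2343 0.0592 -10.5
```

```text
t 17.45 pos [ 0.4604 -0.2338  0.0624] yaw -10.2 open 0.196 grip 39.1 F [-0.2 -0.1 -0.6] j [ 37.  31. -22. 115.  19.  37.  -7.]
shift cm [-0.05  0.02  0.32] turn 0.005
```

```bash
python3 -m creep '[[0,0,0.2,0,1],[0,0,0.15,0,1],[0,0,0,0,1]]' | grep -E "tcp|force"
python3 -m creep '[[0,0,0,0,0.85],[0,0,0,0,0.78],[0,0,0,0,0.74],[0,0,0,0,0.7],[0,0,0,0,0.6]]' >/dev/null
python3 -m creep '[[0,0,0,0,0.5],[0,0,0,0,0.5],[0,0,-1,0,0.5],[0,0,-2,0,0.5],[0,0,-3,0,0.5]]' >/dev/null
python3 -m creep '[[0,0,-3,0,0.4],[0,0,-3,0,0.3],[0,0,-3,0,0.2],[0,0,0,-0.09,0.1],[0,0,0,-0.09,0.1]]' >/dev/null
python3 -m creep '[[2,1.2,0,0,0.1],[3,1.8,0,0,0.1],[3,1.8,0,0,0.1]]' >/dev/null
python3 d.py 0.6355 -0.0841 0.15 0
python3 - <<'E'
from h import *
cv2.imwrite("pics/s4.png",cv2.resize(get_image("side")[60:260,220:460,::-1],(720,600)))
E
```

```text
tcp_pos: [0.4606, -0.2339, 0.0591]
force: [-1.4, -0.5, 4.3]
gripper_force: 39.3
t 19.55 pos [ 0.5085 -0.1532  0.2097] yaw 0.0 open 0.903 grip 0.0 F [ 0.5 -0.3  0.3] j [ 34.  22. -30. 105.  13.  57.  -2.]
shift cm [ 6.91 12.7   5.97] turn 0.0
```

View pics/s4.png

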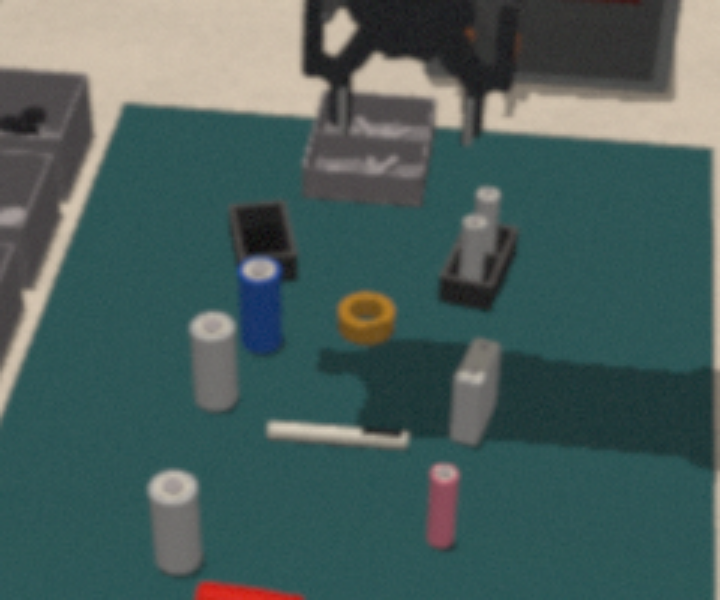

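Both thin cells stand upright in their bays at (487,210) and (474,245). Next is thick_cell_2.

```bash
python3 -m creep '[[1.4,2.6,0,0,0.2],[1.4,2.6,0,0,0.2],[1.4,2.6,0,0,0.2],[1.4,2.5,1,0,0.2],[1,1.9,2,0,0.2]]' >/dev/null
python3 -m creep '[[0.3,0.5,2,0,0.2],[0,0,0,0,0.2],[0,0,0,0,0.2]]' >/dev/null
python3 d.py 0.6355 -0.0841 0.056 0
```

```text
t 20.4 pos [ 0.6347 -0.0847  0.1593] yaw 0.1 open 0.797 grip 0.0 F [0.1 0.2 0.6] j [ 21.  34. -28.  92.  18.  58. -12.]
shift cm [ 0.06  0.09 10.33] turn 0.002
```

```bash
python3 -m creep '[[0.06,0.08,2.3,0,0.2],[0,0,2,0,0.2],[0,0,2,0,0.2],[0,0,2,0,0.2],[0,0,2,0,0.2]]' >/dev/null
python3 -m creep '[[0,0,0,0,0.2],[0,0,0,0,0.3],[0,0,0,0,0.4],[0,0,0,0,0.5],[0,0,0,0,0.55]]' 60 >/dev/null
python3 -m creep '[[0,0,0,0,0.6],[0,0,0,0,0.65],[0,0,0,0,0.7],[0,0,0,0,1],[0,0,0,0,1]]' 60 >/dev/null
python3 d.py 0.6355 -0.0841 0.056 0
python3 -m creep '[[0,0,-1,0,1],[0,0,-2,0,1],[0,0,-3,0,1],[0,0,-3,0,1],[0,0,-3,0,1]]' >/dev/null
python3 -m creep '[[0,0,-2,0,1],[0,0,-1,0,1],[2,-1,0,0,1],[3,-1.5,0,0,1],[3,-1.5,0,0,1]]' >/dev/null
python3 d.py 0.463 0.2663 0.06 14
```

```text
t 21.9 pos [ 0.6361 -0.0838  0.0564] yaw 0.1 open 0.36 grip 58.7 F [-1.7 -0.4  6.1] j [ 19.  41. -25.  97.  23.  47. -16.]
shift cm [-0.03 -0.06  0.04] turn 0.002
t 22.9 pos [ 0.5948 -0.0035  0.2052] yaw 0.0 open 0.364 grip 59.5 F [ 0.7  1.2 -1.5] j [ 16.  28. -30.  96.  16.  60. -19.]
shift cm [ 26.99 -13.14  14.54] turn -0.244
```

```bash
python3 -m creep '[[3,-1.5,0,0,1],[3,-1.5,0,0,1],[3,-1.5,0,0,1],[3,-1.5,0,0,1],[3,-1.5,0,0,1]]' >/dev/null
python3 -m creep '[[3,-1.5,0,0,1],[3,-1.5,0,0,1],[3,-1.4,0,0,1],[2,-1,0,0,1],[0.5,-0.2,0,-0.08,1]]' >/dev/null
python3 -m creep '[[0,0,0,-0.08,1],[0,0,0,-0.08,1],[0,0,0,0,1],[0,0,0,0,1]]' >/dev/null
python3 d.py 0.463 0.2663 0.0604 14
python3 - <<'E'
from h import *
cv2.imwrite("pics/s5.png",cv2.resize(get_image("side")[180:420,220:460,::-1],(600,600)))
E
```

```text
t 24.3 pos [0.4641 0.2605 0.2054] yaw 13.7 open 0.358 grip 59.4 F [-0.1  0.6 -1.5] j [ -7.  24. -38. 104.  17.  57. -38.]
shift cm [ 0.59  0.05 14.5 ] turn -0.005
```

View pics/s5.png

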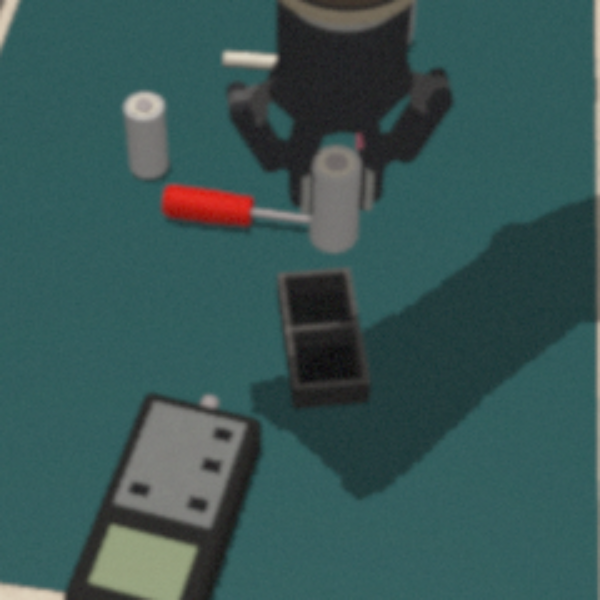

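The side crop shows the thick cell held upright and the carrier rim centred near (323,330) in the crop. I'll check the bay centres against the side camera.

```bash
python3 - <<'E'
from h import *
for c in ((323,330),(328,357)): print(ray("side",(c[0]/2.5+220,c[1]/2.5+180),.025))
E
python3 -m creep '[[0.3,0,0,0,1],[0.3,0,2,0,1],[0,0,3,0,1],[0,0,3,0,1],[0,0,2,0,1]]' >/dev/null
python3 -m creep '[[0,0,1,0,1],[0,0,0,0,1],[0,0,0,0,1]]' >/dev/null
python3 d.py 0.463 0.2663 0.0604 14
```

```text
[0.4680516  0.24563509]
[0.46176488 0.26869793]
t 25.15 pos [0.4632 0.2672 0.0965] yaw 13.9 open 0.36 grip 59.5 F [-0.4  0.2 -0.8] j [-11.  32. -34. 111.  25.  45. -45.]
shift cm [-0.09 -0.04  3.61] turn -0.003
```

```bash
python3 -m creep '[[0,0,1,0,1],[0,0,1,0,1],[0,0,0.8,0,1],[0,0,0.3,0,1],[0,0,0,0,1]]' | grep -E "tcp|force"
python3 -m creep '[[0,0,0.2,0,1],[0,0,0.2,0,1],[0,0,0.1,0,1],[0,0,0,0,1]]' | grep -E "tcp|force"
```

```text
tcp_pos: [0.4625, 0.2664, 0.0642]
force: [-0.9, -0.8, -1.4]
gripper_force: 59.5
tcp_pos: [0.4629, 0.2668, 0.0604]
force: [-1.0, -1.4, 5.6]
gripper_force: 60.2
```

```bash
python3 -m creep '[[0,0,0,0,0.68],[0,0,0,0,0.62],[0,0,0,0,0.58],[0,0,0,0,0.54],[0,0,0,0,0.45]]' >/dev/null
python3 -m creep '[[0,0,0,0,0.35],[0,0,0,0,0.35],[0,0,-1,0,0.35],[0,0,-2,0,0.35],[0,0,-3,0,0.3]]' >/dev/null
python3 -m creep '[[0,0,-3,0,0.2],[0,0,-3,0,0.2],[0,0,-3,0,0.2],[0,0,0,0.08,0.2],[0,0,0,0.08,0.2]]' >/dev/null
python3 -m creep '[[0,0,0,0.08,0.2],[-2,1.8,0,0,0.2],[-3,2.7,0,0,0.2],[-3,2.7,0,0,0.2],[-3,2.7,0,0,0.2]]' >/dev/null
python3 -m creep '[[-3,2.7,0,0,0.2],[-2,1.8,0,0,0.2],[0,0,0,0,0.2],[0,0,0,0,0.2]]' >/dev/null
python3 d.py 0.6307 0.081 0.056 0
python3 - <<'E'
from h import *
cv2.imwrite("pics/s6.png",cv2.resize(get_image("side")[180:420,220:460,::-1],(600,600)))
E
```

```text
t 28.45 pos [0.607  0.1068 0.2101] yaw 0.0 open 0.801 grip 0.0 F [-0.1  0.9 -0. ] j [  6.  30. -31.  93.  17.  62. -30.]
shift cm [-2.59  2.37 15.41] turn 0.001
```

View pics/s6.png

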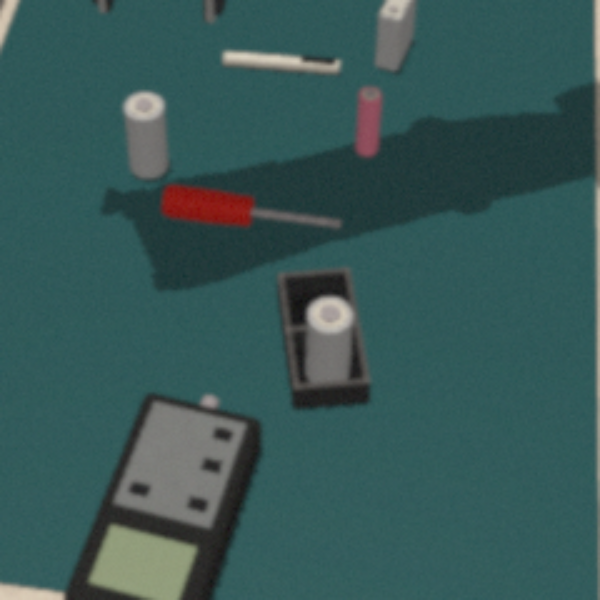

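The first thick cell is upright in the near bay, at (328,340). Next is thick_cell_1.

```bash
python3 -m creep '[[-1.3,1.2,0,0,0.2],[-1.3,1.17,0,0,0.2],[0,0,2,0,0.2],[0,0,2,0,0.2],[0,0,1,0,0.2]]' >/dev/null
python3 -m creep '[[0,0,0,0,0.2],[0,0,0,0,0.2]]' >/dev/null
python3 d.py 0.6307 0.081 0.056 0
```

```text
t 29.2 pos [0.6313 0.081  0.1603] yaw 0.1 open 0.797 grip 0.0 F [0.2 0.8 0.4] j [  7.  34. -30.  93.  19.  58. -28.]
shift cm [-0.   -0.07 10.43] turn 0.002
```

```bash
python3 -m creep '[[0,-0.05,2.4,0,0.2],[0,0,2,0,0.2],[0,0,2,0,0.2],[0,0,2,0,0.2],[0,0,2,0,0.2]]' >/dev/null
python3 -m creep '[[0,0,0,0,0.2],[0,0,0,0,0.3],[0,0,0,0,0.4],[0,0,0,0,0.5],[0,0,0,0,0.55]]' 60 >/dev/null
python3 -m creep '[[0,0,0,0,0.6],[0,0,0,0,0.65],[0,0,0,0,0.7],[0,0,0,0,1],[0,0,0,0,1]]' 60 >/dev/null
python3 d.py 0.6307 0.081 0.056 0
python3 -m creep '[[0,0,-1,0,1],[0,0,-2,0,1],[0,0,-3,0,1],[0,0,-3,0,1],[0,0,-3,0,1]]' >/dev/null
python3 -m creep '[[0,0,-2,0,1],[0,0,-1,0,1],[2,-2.2,0,0,1],[2.5,-2.9,0,0,1],[2.5,-2.9,0,0,1]]' >/dev/null
python3 -m creep '[[2.5,-2.9,0,0,1],[2.2,-2.6,0,-0.08,1],[0,0,0,-0.08,1],[0,0,0,-0.08,1],[0,0,0,0,1]]' >/dev/null
python3 d.py 0.4745 0.2185 0.0604 14
```

```text
t 30.7 pos [0.6306 0.081  0.0564] yaw 0.1 open 0.358 grip 58.7 F [-1.5 -0.2  6. ] j [  5.  41. -27.  98.  24.  47. -32.]
shift cm [-0.    0.01  0.04] turn 0.002
t 32.2 pos [0.4946 0.1976 0.2053] yaw 14.0 open 0.358 grip 59.7 F [ 0.3  0.1 -2.9] j [  1.  24. -38. 104.  17.  57. -30.]
shift cm [ 2.52 -1.43 14.5 ] turn -0.001
```

```bash
python3 -m creep '[[1.3,-0.7,0,0,1],[1.2,-0.7,0,0,1],[0,0,2,0,1],[0,0,3,0,1],[0,0,3,0,1]]' >/dev/null
python3 -m creep '[[0,0,2,0,1],[0,0,1,0,1],[0,0,0,0,1],[0,0,0,0,1]]' >/dev/null
python3 d.py 0.4745 0.2185 0.0604 14
```

```text
t 33.1 pos [0.4756 0.2195 0.0966] yaw 13.9 open 0.362 grip 59.7 F [ 0.2  0.3 -0.6] j [ -6.  31. -34. 112.  24.  44. -40.]
shift cm [-0.07 -0.14  3.62] turn -0.002
```

```bash
python3 -m creep '[[0,-0.1,1,0,1],[0,0,1,0,1],[0,0,0.8,0,1],[0,0,0.3,0,1],[0,0,0,0,1]]' | grep -E "tcp|force"
python3 -m creep '[[0,0,0.2,0,1],[0,0,0.2,0,1],[0,0,0.1,0,1],[0,0,0,0,1]]' | grep -E "tcp|force"
```

```text
tcp_pos: [0.4743, 0.2182, 0.0642]
force: [0.4, 0.2, -1.4]
gripper_force: 59.7
tcp_pos: [0.4748, 0.2185, 0.0604]
force: [-1.0, -1.3, 5.0]
gripper_force: 60.4
```

```bash
python3 -m creep '[[0,0,0,0,0.68],[0,0,0,0,0.62],[0,0,0,0,0.58],[0,0,0,0,0.54],[0,0,0,0,0.45]]' >/dev/null
python3 -m creep '[[0,0,0,0,0.35],[0,0,0,0,0.35],[0,0,-1,0,0.35],[0,0,-2,0,0.35],[0,0,-3,0,0.35]]' >/dev/null
python3 -m creep '[[0,0,-3,0,0.35],[0,0,-3,0,0.35],[0,0,-3,0,0.35],[0,0,0,0.08,0.35],[0,0,0,0.08,0.35]]' >/dev/null
python3 -m creep '[[0,0,0,0.08,0.35],[-2,-0.2,0,0,0.35],[-3,-0.3,0,0,0.35],[-3,-0.3,0,0,0.35],[-3,-0.3,0,0,0.35]]' >/dev/null
python3 -m creep '[[-3,-0.3,0,0,0.35],[-3,-0.3,0,0,0.35],[-3,-0.3,0,0,0.35],[-3,-0.3,0,0,0.35],[-3,-0.3,0,0.1,0.35]]' >/dev/null
python3 -m creep '[[0,0,0,0.13,0.35],[0,0,0,0,0.35],[0,0,0,0,0.35]]' >/dev/null
python3 d.py 0.4454 -0.0833 0.054 -13.1
python3 - <<'E'
from h import *
im=get_image("side")
cv2.imwrite("pics/s7.png",cv2.resize(im[120:420,220:460,::-1],(480,600)))
E
```

```text
t 36.8 pos [ 0.4491 -0.041   0.2103] yaw -12.8 open 0.647 grip 0.0 F [0.5 0.3 0.2] j [ 23.  14. -30. 115.   9.  53. -24.]
shift cm [-4.21  0.56 15.63] turn 0.005
```

View pics/s7.png

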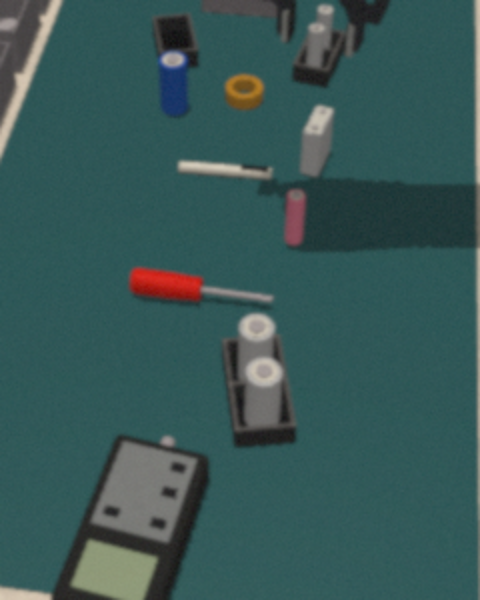

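Both thick cells stand upright in their carrier at (256,345) and (263,390). The flat cell is last.

```bash
python3 -m creep '[[-2.1,0.3,0,0,0.35],[-2.1,0.26,0,0,0.35],[0,0,2,0,0.35],[0,0,2,0,0.35],[0,0,2,0,0.35]]' >/dev/null
python3 -m creep '[[0,0,0,0,0.35],[0,0,0,0,0.35]]' >/dev/null
python3 d.py 0.4454 -0.0833 0.054 -13.1
```

```text
t 37.55 pos [ 0.4451 -0.0831  0.1501] yaw -12.9 open 0.654 grip 0.0 F [0.1 0.2 0.2] j [ 26.  19. -27. 119.  12.  44. -22.]
shift cm [-0.02  0.04  9.61] turn 0.003
```

```bash
python3 -m creep '[[0,0,1.6,0,0.35],[0,0,2,0,0.35],[0,0,2,0,0.35],[0,0,2,0,0.35],[0,0,2,0,0.35]]' >/dev/null
python3 -m creep '[[0,0,0,0,0.4],[0,0,0,0,0.5],[0,0,0,0,0.6],[0,0,0,0,0.65],[0,0,0,0,0.7]]' 60 >/dev/null
python3 -m creep '[[0,0,0,0,0.75],[0,0,0,0,0.8],[0,0,0,0,1],[0,0,0,0,1],[0,0,0,0,1]]' 60 >/dev/null
python3 d.py 0.4454 -0.0833 0.054 -13.1
python3 -m creep '[[0,0,-1,0,1],[0,0,-2,0,1],[0,0,-3,0,1],[0,0,-3,0,1],[0,0,-3,0,1]]' >/dev/null
python3 -m creep '[[0,0,-2,0,1],[0,0,-1,-0.1,1],[0,0,0,-0.125,1],[-1.5,1.6,0,0,1],[-2.3,2.4,0,0,1]]' >/dev/null
python3 -m creep '[[-2.3,2.4,0,0,1],[-2.3,2.4,0,0,1],[-2.3,2.4,0,0,1],[-2.3,2.4,0,0,1],[-2.3,2.4,0,0,1]]' >/dev/null
python3 -m creep '[[-1,1,0,-0.08,1],[0,0,0,-0.12,1],[0,0,0,-0.11,1],[0,0,0,0,1],[0,0,0,0,1]]' >/dev/null
python3 d.py 0.629 -0.2575 0.058 18
python3 - <<'E'
from h import *
cv2.imwrite("pics/s8.png",cv2.resize(get_image("side")[60:260,220:460,::-1],(720,600)))
E
```

```text
t 39.05 pos [ 0.4453 -0.0839  0.0543] yaw -13.1 open 0.225 grip 58.6 F [-0.7 -1.   6.4] j [ 21.  28. -22. 124.  20.  31. -29.]
shift cm [ 0.06 -0.    0.03] turn 0.001
t 41.05 pos [ 0.6142 -0.2473  0.204 ] yaw 17.4 open 0.227 grip 58.9 F [-0.6  0.3 -1.3] j [ 36.  34. -29.  86.  18.  64.  20.]
shift cm [-1.42  1.11 14.6 ] turn -0.01
```

View pics/s8.png

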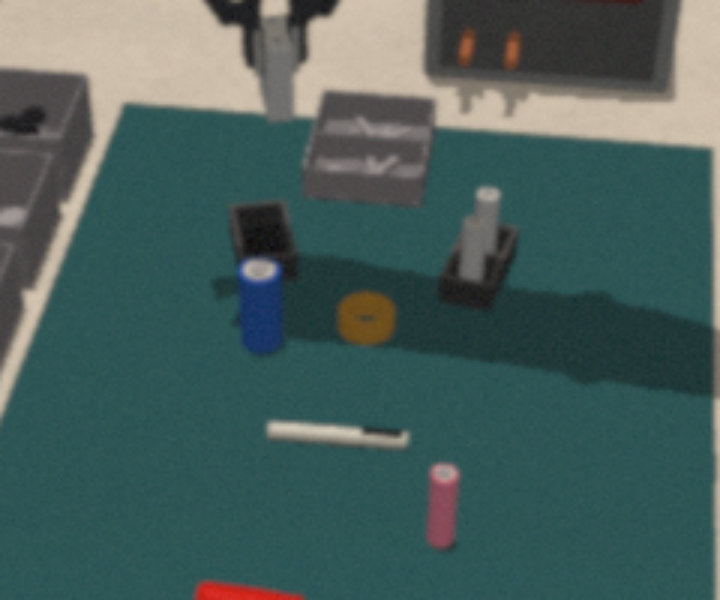

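The flat cell is held upright over the flat carrier, at (277,70). I'll align it and lower it.

```bash
python3 -m creep '[[-0.7,0.55,0,0,1],[-0.7,0.55,0,-0.01,1],[0,0,2,0,1],[0,0,3,0,1],[0,0,3,0,1]]' >/dev/null
python3 -m creep '[[0,0,2,0,1],[0,0,1,0,1],[0,0,0,0,1],[0,0,0,0,1]]' >/dev/null
python3 d.py 0.629 -0.2575 0.0583 18
```

```text
t 42.0 pos [ 0.6302 -0.2576  0.0947] yaw 18.2 open 0.224 grip 59.0 F [-0.7 -0.3 -0.8] j [ 34.  42. -27.  89.  22.  54.  18.]
shift cm [ 0.04 -0.11  3.64] turn 0.003
```

```bash
python3 -m creep '[[0,-0.1,1,0,1],[0,0,1,0,1],[0,0,0.8,0,1],[0,0,0.3,0,1],[0,0,0,0,1]]' | grep -E "tcp|force"
python3 -m creep '[[0,0,0.2,0,1],[0,0,0.2,0,1],[0,0,0.1,0,1],[0,0,0,0,1]]' | grep -E "tcp|force"
```

```text
tcp_pos: [0.6279, -0.2576, 0.062]
force: [0.1, 0.0, -1.5]
gripper_force: 59.0
tcp_pos: [0.6285, -0.2577, 0.0585]
force: [-1.0, 0.5, 3.6]
gripper_force: 59.6
```

```bash
python3 -m creep '[[0,0,0,0,0.85],[0,0,0,0,0.78],[0,0,0,0,0.74],[0,0,0,0,0.7],[0,0,0,0,0.6]]' >/dev/null
python3 -m creep '[[0,0,0,0,0.45],[0,0,0,0,0.45],[0,0,-1,0,0.45],[0,0,-2,0,0.45],[0,0,-3,0,0.45]]' >/dev/null
python3 -m creep '[[0,0,-3,0,0.45],[0,0,-3,0,0.45],[0,0,-3,0,0.45],[0,0,-3,0,0.45],[0,0,-2,0,0.45]]' >/dev/null
python3 -m creep '[[0,0,0,0,0.45],[0,0,0,0,0.45]]'
python3 - <<'E'
from h import *
a=get_image("side")[100:340,220:460,::-1];b=get_image("top")[170:310,220:530,::-1]
cv2.imwrite("pics/end.png",np.hstack([cv2.resize(a,(390,390)),cv2.resize(b,(400,390))]))
E
```

```text
clock: 44.6
tcp_pos: [0.6284, -0.2577, 0.2586]
eef_rot: [[-0.312, 0.95, 0.001], [0.95, 0.312, -0.001], [-0.001, 0.001, -1.0]]
force: [0.6, 0.2, -0.1]
opening: 0.546
gripper_force: 0.0
```

View pics/end.png

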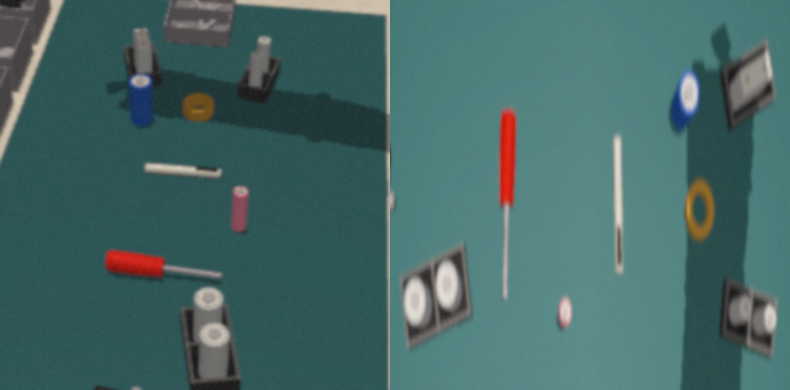

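The final side and top views show all five cells upright inside their bays, with the pink and blue decoys still standing and the gripper well clear.

```bash
python3 -c "
from station import *
print(hand_in())"
```

```text
the job is handed in; nothing more can be done
None
```

All five cells are standing upright in their own bays in the right carriers, nothing was knocked over or dropped, the tester was left alone, and the job was handed in at about 45 s on the robot's clock; the hand-in call returned no verdict.

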